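Clamp a turned chair leg with a lever bolt

ROBOT

A 6-joint arm with a two-finger parallel gripper is mounted at the origin on the work surface. World frame = base frame: x ahead of the robot, y to its left, z up, the work surface at z = 0. Lengths are in m, angles in rad, forces in N, time in s.
With the tool pointing down it reaches from about 0.425 to 1.125 m from the base axis. Payload 14.9 kg.
Tool frame: the origin (TCP) lies on the centre line of the jaws, within the pads' length; the fingertips stand 22 mm ahead of it and the grasp point (between the pads) lies 3 mm ahead of it; z points along the fingers, y is the direction in which the jaws open and shut (so a half turn about z gives the same grasp; the last joint's range is limited). The gripper opens to 91 mm and grips with 3 to 60 N. Pads are 32 mm wide; open, the fingers measure 118 mm over their backs; the gripper's body (76 mm by 178 mm) begins 60 mm behind the grasp point.
Start: joints at [-1.239, 0.379, 1.734, -0, 1.028, -0.033], TCP at [0.25, -0.654, 0.2] pointing down, gripper open.
Joint ranges: [-2.77, 2.77], [-0.74, 2.19], [0, 2.66], [-1.06, 4.2], [0.31, 2.87], [-3.08, 3.08]. Speed limits (rad/s): [1.89, 1.89, 2.39, 3.14, 3.14, 3.14].

INTERFACE

Orientations are given as [roll, pitch, yaw] about the fixed x, y, z axes, in that order (R = Rz(yaw) Ry(pitch) Rx(roll)).
In Python, from rig import read_state, read_camera, calibration, job_done, silhouettes, tip_of gives the robot as it stands.
- The arm moves only by the tool play_rows, never from a script. Its argument "steps" is a list of rows, each a list of 5 numbers: the shift along the world's x, y, z in mm, then the turn about the world's z in rad, then the finger opening in mm, from 0 to 91.2. A call has 1 to 10 rows; each row shifts and turns the pose as measured when the row begins; what a row does not reach is not made up. A row lasts 1/12 s, in which the tool goes at most 41.7 mm and 7.16 degrees, less where a joint would pass 70% of its speed; a pose out of reach is approached as far as the arm can. A call with a gripper value outside its range is refused whole. The fingers move at their own pace and stop on an object; "grip_force" is the grip in N (left out, the last holds). Time passes only in rows, so rows that do not move let the fingers close. It gives the time, the measured TCP pose, the force and the opening at its end, in the units of the state.
- read_state(): the state, without advancing time (a new reading comes with each control period).
- read_camera(name): name is "side" or "top" or "wrist"; returns the picture (384x512x3 uint8, blue, green, red); there is no depth.
- calibration(name): a dict with "fov_y" (degrees; the focal length in pixels is half the picture's height over the tangent of half this angle, whatever the lens; pixels are square), "cx", "cy" (the principal point, pixels), "D" ([k1, k2, p1, p2, k3] as OpenCV has them; the pictures are not rectified), "extrinsics" (4x4, takes a point from world to camera coordinates). Camera axes: x right, y down, z forward; pixel columns grow to the right and rows downward; lengths in m; the calibration is good to about 2 mm. A picture is of the moment at which its call begins: read the wrist's pose just before it. calibration takes no time and is no camera call; for the wrist camera it gives the pose at the moment of the call.
- job_done(): hands the job in, once; it reports no verdict.
Trained networks look in the newest picture that a camera, given by its name, has taken for a name from the list of things; names that differ only in an ending like _2 or _b are one class to them, and where a whole thing is asked for, a point or a joint stands for the part that bears it (a point fixed in the world has none). Each returns a list of dicts, best first, with "score" (0 to 1); they miss things now and then, are a little off and sometimes report something else, mostly with a low value. They report only what shows in the picture. A call takes as long as a camera call.
- silhouettes(camera, target): "region" (384x512 bool, what is visible of it) and "rect" ([left, top, width, height] in pixels, round what is visible of it).
- tip_of(camera, target): "centre" ([column, row] in pixels: a listed point, or the origin of a listed thing).
The state is a dict: "time_s": time; "q": joint angles; "qvel": joint speeds; "joint_torque": joint torques, N m; "tool_pos": TCP position; "ee_rot": TCP orientation; "wrist_force": force on the tool from outside, world axes, zero at the start; "torque": the same for the moment, N m; "finger_gap": opening from 0.0 (shut) to 1.0 (fully open).
Only numpy, scipy, OpenCV 4.12 (cv2) and the standard library are available. Lean on these libraries where they do the work, as an engineer would, in place of code of your own. Each camera call takes 0.05 s, during which the arm holds its last target. There are 200 camera calls.

TASK

Clamp the turned chair leg in its jig on the upholsterer's bench: turn the upright lever of its clamp bolt clockwise until the bolt is screwed in snug against its stop, and only then fold the lever down flat over the leg's tapered end. Leave the matching jig that holds the plain flat rail untouched.

Things in the scene. Friction and masses are not known exactly. Their poses are not given: they have to be found in the camera images.
- leg_jig: Jig fixed to the bench, holding the turned chair leg. Base x -110 to 260 mm, 110 wide, 18 thick; leg's square end (44 mm) under a steel bridge 104 mm long in y, 34 in x, top 102 mm above bench. Origin: on the clamp bolt's vertical axis, at bench height; z up; +x along the leg to its tapered end (at 320 mm), away from the robot within 20 degrees. Lever's pin on the axis at z = 140 mm, 136.4 when snug.
- leg_bolt (a joint): Turn of the leg's clamp bolt, rad: grows clockwise seen from above, sinking 2.6 mm per rad; 0 loose, 1.40 snug at a hard stop. Starts at 0.1 to 0.5. Stays where left; takes 0.2 N m. The lever's folding side points (1.40 - leg_bolt) rad anticlockwise of the jig's +x: when snug the blade's broad faces stand square across the leg and it folds along +x, over the tapered end.
- leg_lever (a joint): Fold of the lever about its horizontal pin in the bolt's head (34 mm across), rad: 0 upright, 1.57 flat (stop). Starts at 0 to 0.1; folds to one side only, stays where left, takes 2 N at its end. Aluminium blade from the pin, 80 mm long, 22 mm wide along the pin, 10 mm thick, centred on the pin; upright its top is 220 mm above the bench with leg_bolt at 0.
- rail_jig: The matching jig with the same base, bridge, bolt and upright lever, holding a plain flat rail (44 x 22 mm section, 360 mm long) instead of the turned leg; fixed to the bench 0.3 m or more to the left or right of the leg's jig. Origin and axes as for the leg's jig. To be left untouched.

How it is judged:
By the outcome, as a careful person would: the job done as asked, in the order asked, and still so for the second after the job is handed in, with the robot touching nothing.
It also fails if it takes over 45 s, if anything falls off the work surface, if the arm or the gripper's body presses on something with over 40 N, if the wrist force passes 120 N, or if a joint passes its speed limit or range.

## Working session

There is one attempt and no reset: what is moved stays moved. The work goes in short steps, Python scripts to look and compute and a tool call to move; the robot and the scene stay as the last step left them, time stands still between calls to the robot, and variables do not carry over. Pictures are saved under pics/ and viewed, about 8 in all and at most 12, crops included, and the job is handed in when it is done.

Besides the shell and the picture viewer there is one more tool, called after ">>>" as name([rows], argument=value, ...), one row to a line, values as JSON. play_rows: Moves the arm, as the interface text tells. Its arguments: {"type":"object","properties":{"steps":{"type":"array","items":{"type":"array","items":{"type":"number"}}},"grip_force":{"type":"number"}},"required":["steps"]}

```bash
mkdir -p pics; ls; python3 - <<'E'
from rig import *
import cv2,numpy as np
s=read_state();print(s)
for c in ("top","side"):
    im=read_camera(c);cv2.imwrite(f"pics/{c}0.png",im)
    print(c,calibration(c))
    for t in ("leg_jig","leg_bolt","leg_lever","rail_jig"):
        print(t,[(r["score"],r["centre"]) for r in tip_of(c,t)],[(r["score"],r["rect"]) for r in silhouettes(c,t)])
a=cv2.imread("pics/top0.png");b=cv2.imread("pics/side0.png")
cv2.imwrite("pics/both0.png",cv2.resize(np.vstack([a,b]),(400,600)))
E
```

```text
pics
{'time_s': 0.0, 'q': array([-1.23931147e+00,  3.79412810e-01,  1.73476005e+00, -8.86325800e-06,
        1.02849663e+00, -3.33145687e-02]), 'qvel': array([-0.00038683,  0.00073555, -0.00010962,  0.00074364, -0.00145355,
       -0.00064836]), 'joint_torque': array([ 1.23351121e-03, -7.63724828e+01, -4.34372592e+01,  6.51015923e-02,
        4.23271058e-02, -1.09579776e-04]), 'tool_pos': array([ 0.24958628, -0.65356483,  0.19929556]), 'ee_rot': array([-3.14051616e+00, -2.82852777e-05,  3.64803993e-01]), 'wrist_force': array([ 0.43700934, -0.20322196,  0.03950308]), 'torque': array([-0.0053841 ,  0.05173279,  0.0870743 ]), 'finger_gap': 0.9996178279512816}
top {'fov_y': 45.61090741294141, 'cx': 250.44375680900933, 'cy': 188.0233558647932, 'D': array([-0.07232341,  0.        ,  0.        ,  0.        ,  0.        ]), 'extrinsics': array([[-1.26318492e-02, -9.99849913e-01,  1.18569546e-02,
        -4.76856841e-04],
       [-9.98743677e-01,  1.20410362e-02, -4.86423758e-02,
         5.14414468e-01],
       [ 4.84923052e-02, -1.24565016e-02, -9.98745880e-01,
         1.03752017e+00],
       [ 0.00000000e+00,  0.00000000e+00,  0.00000000e+00,
         1.00000000e+00]])}
leg_jig [(0.65, [172.7, 194.8])] [(0.79, [123.7, 79.7, 79.6, 164.6])]Traceback (most recent call last):
  File "<stdin>", line 8, in <module>
ValueError: it knows: leg_jig, rail_jig
```

```bash
python3 - <<'E'
from rig import *
import cv2,numpy as np
for c in ("top","side"):
    im=read_camera(c);cv2.imwrite(f"pics/{c}0.png",im)
    for t in ("leg_jig","leg_bolt","leg_lever","rail_jig"):
        for f,k in ((tip_of,"centre"),(silhouettes,"rect")):
            try: print(c,t,[(r["score"],r[k]) for r in f(c,t)])
            except ValueError as e: print(t,f.__name__,e)
print(calibration("side"))
a=cv2.imread("pics/top0.png");b=cv2.imread("pics/side0.png")
cv2.imwrite("pics/both0.png",np.vstack([cv2.resize(x,(400,300)) for x in (a,b)]))
E
```

```text
top leg_jig [(0.61, [168.5, 195.1])]
top leg_jig [(0.79, [124.4, 79.6, 80.6, 166.3])]
leg_bolt call it knows: leg_jig, rail_jig
top leg_bolt [(0.57, [149.8, 181.1, 22.4, 23.0])]
leg_lever call it knows: leg_jig, rail_jig
top leg_lever []
top rail_jig [(0.59, [319.6, 185.5])]
top rail_jig [(0.69, [290.8, 74.0, 63.3, 162.3])]
side leg_jig [(0.6, [257.9, 174.9])]
side leg_jig [(0.63, [209.3, 94.9, 148.9, 99.2])]
leg_bolt call it knows: leg_jig, rail_jig
side leg_bolt [(0.9, [248.8, 93.4, 16.2, 46.2])]
leg_lever call it knows: leg_jig, rail_jig
side leg_lever [(0.92, [252.9, 94.3, 8.1, 37.4])]
side rail_jig [(0.74, [268.9, 284.2])]
side rail_jig [(0.77, [207.4, 189.8, 209.8, 127.8])]
{'fov_y': 52.451424170262406, 'cx': 254.4470302458932, 'cy': 190.73263479072932, 'D': array([-0.04605381,  0.        ,  0.        ,  0.        ,  0.        ]), 'extrinsics': array([[ 0.99912139, -0.03658733,  0.0204407 , -0.49809333],
       [-0.00752573, -0.63642464, -0.77130217,  0.06982628],
       [ 0.04122886,  0.77047066, -0.63614082,  0.84003036],
       [ 0.        ,  0.        ,  0.        ,  1.        ]])}
```

View pics/top0.png

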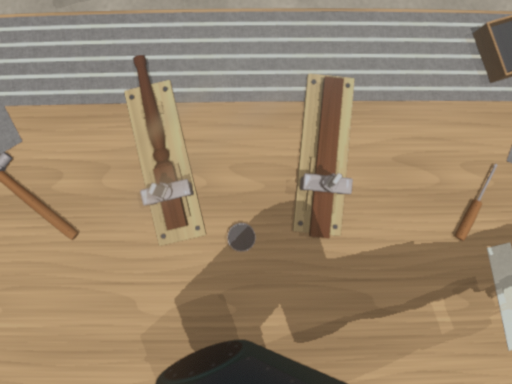

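View pics/side0.png

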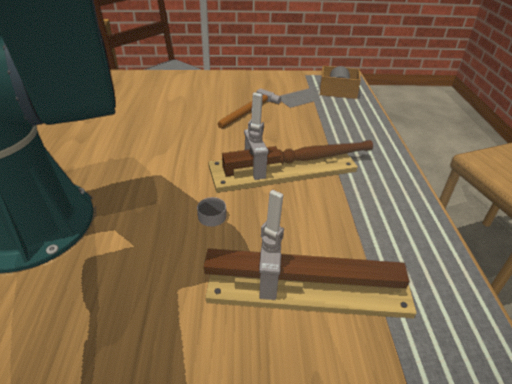

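The leg jig is on the left at about (165,190) in the top view. The rail jig is on the right at about (325,183), and both levers stand upright. Next I'll fit the leg jig's pose.

```bash
cat > h.py <<'E'
from rig import *
import cv2,numpy as np
def cam(c):
    k=calibration(c);f=192/np.tan(np.radians(k["fov_y"]/2))
    return np.array([[f,0,k["cx"]],[0,f,k["cy"]],[0,0,1]]),k["D"],k["extrinsics"]
def ray(c,uv,C=None):
    K,D,E=C or cam(c)
    p=cv2.undistortPoints(np.array(uv,float).reshape(-1,1,2),K,D)[:,0]
    d=np.c_[p,np.ones(len(p))]@E[:3,:3]
    return -E[:3,:3].T@E[:3,3],d
def onz(c,uv,z,C=None):
    o,d=ray(c,uv,C);return o+d*((z-o[2])/d[:,2:])
def proj(c,P,C=None):
    K,D,E=C or cam(c)
    return cv2.projectPoints(np.array(P,float).reshape(-1,3),cv2.Rodrigues(E[:3,:3])[0],E[:3,3],K,D)[0][:,0]
E
python3 - <<'E'
from h import *
P=onz("top",[(125,91),(172,82),(204,234),(161,244)],.018);print(P.round(3))
x=(P[0]+P[1]-P[2]-P[3])[:2];yaw=np.arctan2(x[1],x[0]);u=np.array([np.cos(yaw),np.sin(yaw)])
o=P.mean(0)[:2]-u*.075
print("yaw",yaw,"origin",o)
print(np.linalg.norm(P[0]-P[3]),np.linalg.norm(P[0]-P[1]))
# side: lever silhouette + check
for z in (0.0,.14,.18,.22): print(z,proj("top",[*o,z]),proj("side",[*o,z]))
a=cv2.imread("pics/top0.png")[150:230,120:220];b=cv2.imread("pics/side0.png")[80:190,200:310]
cv2.imwrite("pics/c1.png",np.hstack([cv2.resize(a,(400,320),interpolation=2),cv2.resize(b,(400,320),interpolation=2)]))
P=onz("top",[(310,75),(353,78),(342,235),(294,232)],.018);print("rail",P.round(3))
E
```

```text
[[0.743 0.282 0.018]
 [0.763 0.172 0.018]
 [0.411 0.1   0.018]
 [0.389 0.199 0.018]]
yaw 0.21654492713060275 origin [0.50320475 0.17219955]
0.36417193260162795 0.11134799393172007
0.0 [[173.47475141 194.00665324]] [[253.80719857 173.64740657]]
0.14 [[162.65263828 191.54072019]] [[254.97671197 125.51200574]]
0.18 [[158.93388434 190.69288601]] [[255.35351402 110.01653562]]
0.22 [[154.86455463 189.76484378]] [[255.75200408  93.63621324]]
rail [[ 0.776 -0.149  0.018]
 [ 0.769 -0.25   0.018]
 [ 0.404 -0.215  0.018]
 [ 0.412 -0.105  0.018]]
```

View pics/c1.png

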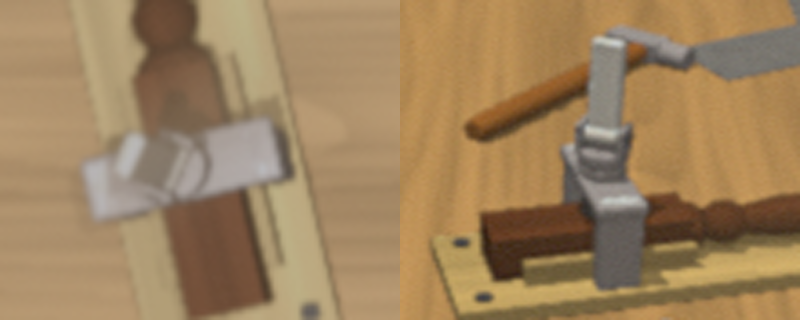

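The jig sits at about (0.503, 0.172) with yaw about 0.217. I'll travel high and keep clear of the rail jig.

>>> play_rows([
  [22, 28, 16, 0.12, 91],
  [22, 28, 16, 0.12, 91],
  [22, 28, 16, 0.12, 91],
  [22, 28, 16, 0.12, 91],
  [22, 28, 16, 0.12, 91],
  [22, 28, 16, 0.12, 91],
  [22, 28, 16, 0.12, 91],
  [22, 28, 16, 0.12, 91],
  [22, 28, 16, 0.12, 91],
  [22, 28, 16, 0.12, 91],
])

```text
time_s: 1.68
tool_pos: [0.4715, -0.3632, 0.3629]
ee_rot: [-3.137, 0.0, 1.604]
wrist_force: [0.7, -0.0, -0.5]
finger_gap: 1.001
```

>>> play_rows([
  [0, 41, 0, 0.12, 91],
  [0, 41, 0, 0.12, 91],
  [0, 41, 0, 0.12, 91],
  [0, 41, 0, 0.12, 91],
  [0, 41, 0, 0.12, 91],
  [0, 41, 0, 0.12, 91],
  [0, 41, 0, 0.12, 91],
  [0, 41, 0, 0.12, 91],
  [0, 41, 0, 0.12, 91],
  [0, 41, 0, 0.12, 91],
])

```text
time_s: 2.52
tool_pos: [0.4725, 0.0531, 0.3695]
ee_rot: [3.138, 0.01, 2.853]
wrist_force: [0.8, -0.3, -0.5]
finger_gap: 1.002
```

>>> play_rows([
  [10, 40, 0, 0, 91],
  [10, 40, 0, 0, 91],
  [10, 38, 0, 0, 91],
  [0, 0, 0, 0, 91],
])

```text
time_s: 2.85
tool_pos: [0.5006, 0.1801, 0.371]
ee_rot: [3.136, 0.013, 2.868]
wrist_force: [-0.1, -0.6, -0.1]
finger_gap: 0.998
```

```bash
python3 - <<'E'
from h import *
print(read_state()["tool_pos"],read_state()["q"][5])
C=cam("wrist");im=read_camera("wrist")
o=[.503,.172]
print(calibration("wrist")["extrinsics"].round(3))
for z in (.14,.22): print(proj("wrist",[*o,z],C))
for t in ("leg_bolt","leg_lever"): print(t,[(r["score"],r["rect"]) for r in silhouettes("wrist",t)])
print([(r["score"],r["centre"]) for r in tip_of("wrist","leg_jig")])
im=np.ascontiguousarray(im)
cv2.imwrite("pics/w1.png",im);np.save("w1.npy",np.array(C,dtype=object),allow_pickle=True)
E
```

```text
[0.50062107 0.18008331 0.37102404] -0.9934761595110195
[[ 0.27   0.963  0.006 -0.308]
 [ 0.917 -0.259  0.302 -0.5  ]
 [ 0.292 -0.076 -0.953  0.421]
 [ 0.     0.     0.     1.   ]]
[[252.05543053 164.81768746]]
[[251.28111384 177.7111287 ]]
leg_bolt [(0.85, [247.0, 152.9, 20.3, 29.6])]
leg_lever [(0.64, [248.5, 157.5, 15.0, 30.1])]
[(0.87, [255.4, 152.1])]
```

View pics/w1.png

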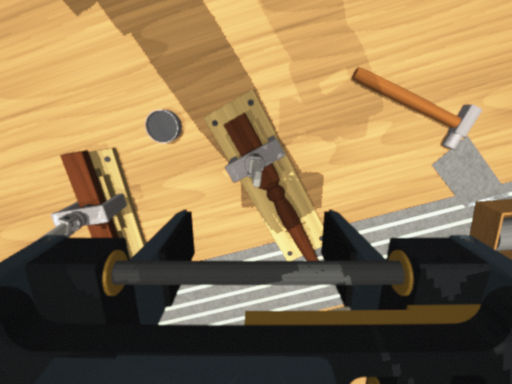

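The wrist view shows the leg jig at centre with its bolt near (256,165), and the rail jig at lower left. I'll overlay the model on crops to refine the pose.

```bash
cat > ov.py <<'E'
from h import *
def overlay(im,c,C,o,yaw,bolt,box,s,fold=0.05):
    x0,y0,x1,y1=box;img=cv2.resize(im[y0:y1,x0:x1],None,fx=s,fy=s,interpolation=2)
    def W(p,a):
        p=np.array(p,float);r=np.array([[np.cos(a),-np.sin(a)],[np.sin(a),np.cos(a)]]);q=p.copy();q[:,:2]=p[:,:2]@r.T+o;return q
    def L(P,col):
        uv=(proj(c,P,C)-[x0,y0]+.5)*s
        cv2.polylines(img,[uv.astype(int)],True,col,1)
    L(W([(-.11,-.055,.018),(.26,-.055,.018),(.26,.055,.018),(-.11,.055,.018)],yaw),(0,255,0))
    L(W([(-.017,-.052,.102),(.017,-.052,.102),(.017,.052,.102),(-.017,.052,.102)],yaw),(255,0,0))
    f=yaw+1.4-bolt;zp=.14-.0026*bolt;sf,cf=np.sin(fold),np.cos(fold)
    for r in (0.0,.08):
        L(W([(r*sf+a*cf,b,zp+r*cf-a*sf) for a,b in((-.005,-.011),(.005,-.011),(.005,.011),(-.005,.011))],f),(0,0,255))
    return img
E
python3 - <<'E'
from ov import *
C=tuple(np.load("w1.npy",allow_pickle=True));C=tuple(np.array(x,float) for x in C)
o=[.503,.172]
a=overlay(cv2.imread("pics/top0.png"),"top",None,o,.217,.3,(115,145,215,255),4)
b=overlay(cv2.imread("pics/w1.png"),"wrist",C,o,.217,.3,(200,90,300,200),4)
cv2.imwrite("pics/o1.png",np.hstack([a,b]))
E
```

```text
(no output)
```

View pics/o1.png

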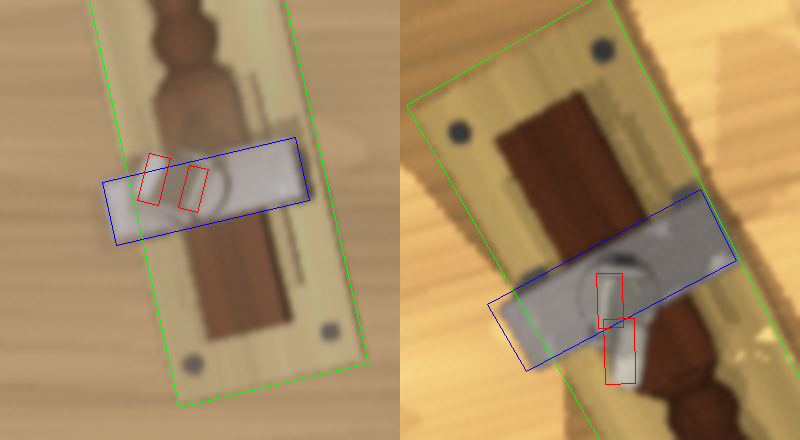

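The model fits to within about 3 mm, with bolt about 0.3. Now I'll descend astride the blade and grip its broad faces gently.

>>> play_rows([
  [1, -2, -40, 0.02, 91],
  [1, -2, -40, 0, 91],
  [0, -2, -40, 0, 60],
  [0, 0, -35, 0, 45],
  [0, 0, -18, 0, 40],
  [0, 0, 0, 0, 40],
])

```text
time_s: 3.55
tool_pos: [0.5019, 0.1595, 0.1958]
ee_rot: [3.133, 0.021, 2.874]
wrist_force: [-0.7, 0.6, -0.9]
finger_gap: 0.736
```

```bash
python3 - <<'E'
from ov import *
s=read_state();print(s["tool_pos"],s["ee_rot"],s["wrist_force"],s["torque"],s["finger_gap"])
C=cam("wrist");im=read_camera("wrist")
b=overlay(im,"wrist",C,[.503,.174],.217,.3,(180,120,330,270),4)
cv2.imwrite("pics/o2.png",b)
E
```

```text
[0.50192311 0.15953214 0.19577599] [3.13300645 0.021096   2.87419106] [-0.70861427  0.57818782 -0.91030534] [ 0.06010103 -0.04854834  0.02413037] 0.736117130278414
```

View pics/o2.png

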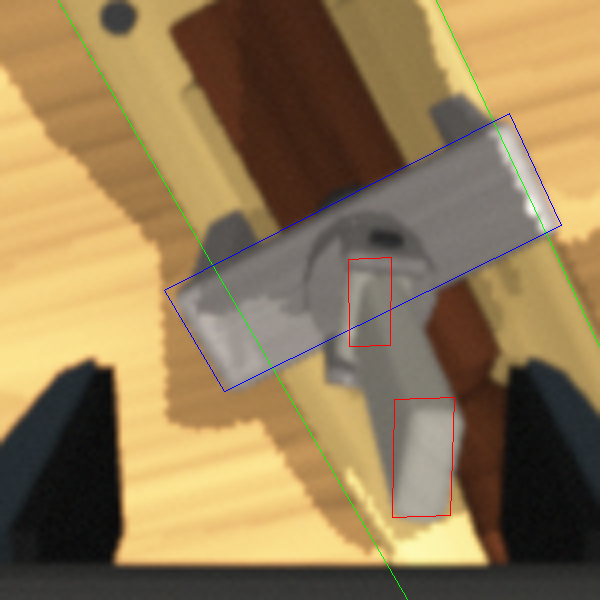

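The overlay fits well. The blade is about 0.1 rad further clockwise, so bolt is about 0.4. I'll centre, align and grip.

>>> play_rows([
  [1, 14, 0, -0.1, 40],
  [0, 2, 0, 0, 30],
  [0, 0, 0, 0, 10],
  [0, 0, 0, 0, 5],
  [0, 0, 0, 0, 5],
  [0, 0, 0, 0, 5],
], grip_force=15)

```text
time_s: 4.1
tool_pos: [0.5072, 0.173, 0.2053]
ee_rot: [3.128, 0.029, 2.775]
wrist_force: [0.7, 0.0, -0.1]
finger_gap: 0.252
```

```bash
python3 - <<'E'
from h import *
s=read_state();print(s["tool_pos"],s["ee_rot"],s["wrist_force"],s["torque"],s["finger_gap"],s["q"])
E
```

```text
[0.50719705 0.17303194 0.20532097] [3.12751556 0.02927275 2.77452718] [ 0.73199497  0.00997514 -0.06365542] [ 0.06354818 -0.12380385  0.0045398 ] 0.2516510151575893 [ 0.28881398  0.09811645  2.07935074 -0.00833351  0.9323579  -0.91026293]
```

>>> play_rows([
  [-3, 2, -8, 0, 15],
  [0, 0, 0, 0, 5],
  [0, 0, 0, 0, 5],
  [0, 0, 0, 0, 5],
])

```text
time_s: 4.43
tool_pos: [0.5048, 0.1752, 0.1978]
ee_rot: [3.125, 0.031, 2.776]
wrist_force: [0.1, 1.0, 3.4]
finger_gap: 0.109
```

```bash
python3 - <<'E'
from h import *
s=read_state();print(s["tool_pos"],s["ee_rot"],s["wrist_force"],s["torque"],s["finger_gap"],s["q"])
E
```

```text
[0.50477786 0.1752052  0.19782148] [3.12529092 0.03130217 2.77585894] [0.11901643 0.96357996 3.39003541] [ 0.23660611 -0.19253524 -0.15948992] 0.1087565477992643 [ 0.29379539  0.1043586   2.08839527 -0.00794446  0.91412783 -0.90678165]
```

Gripped: the gap is 9.9 mm, which matches the blade, and bolt is about 0.41. Now turn clockwise.

>>> play_rows([
  [0, 0, -0.3, -0.1, 5],
  [0, 0, -0.3, -0.1, 5],
  [0, 0, -0.3, -0.1, 5],
  [0, 0, -0.3, -0.1, 5],
], grip_force=20)

```text
time_s: 4.77
tool_pos: [0.505, 0.1753, 0.1969]
ee_rot: [3.125, 0.032, 2.366]
wrist_force: [0.6, 0.4, 2.1]
finger_gap: 0.106
```

```bash
python3 - <<'E'
from h import *
s=read_state();print(s["tool_pos"],s["ee_rot"],s["wrist_force"],s["torque"],s["finger_gap"])
E
```

```text
[0.50503748 0.17526568 0.19690665] [3.12535953 0.03198826 2.36592224] [0.55328587 0.44993556 2.10554321] [ 0.10976739 -0.13660758  0.19263304] 0.10590028748024402
```

The drag is 0.19 N m, as expected. Continuing.

>>> play_rows([
  [0, 0, -0.3, -0.1, 5],
  [0, 0, -0.3, -0.1, 5],
  [0, 0, -0.3, -0.1, 5],
  [0, 0, -0.3, -0.1, 5],
  [0, 0, -0.2, -0.05, 5],
])

```text
time_s: 5.18
tool_pos: [0.5053, 0.1753, 0.1956]
ee_rot: [3.126, 0.033, 1.893]
wrist_force: [-0.0, -0.5, 3.0]
finger_gap: 0.109
```

```bash
python3 - <<'E'
from h import *
s=read_state();print(s["tool_pos"],s["ee_rot"],s["wrist_force"],s["torque"],s["finger_gap"])
E
```

```text
[0.5053035  0.17528872 0.19562984] [3.12550162 0.03325285 1.89306199] [-0.02122231 -0.49075583  3.02168599] [ 0.00524188 -0.12991134  0.23482603] 0.10929149477047809
```

Expected stop at yaw about 1.79, so I'll creep in.

>>> play_rows([
  [0, 0, -0.2, -0.05, 5],
  [0, 0, -0.1, -0.04, 5],
])

```text
time_s: 5.35
tool_pos: [0.5055, 0.1753, 0.1954]
ee_rot: [3.126, 0.034, 1.799]
wrist_force: [0.4, -0.2, 1.1]
finger_gap: 0.106
```

```bash
python3 - <<'E'
from h import *
s=read_state();print(s["tool_pos"],s["ee_rot"],s["wrist_force"],s["torque"],s["finger_gap"])
E
```

```text
[0.5054526  0.1752975  0.19541214] [3.12557288 0.03380417 1.79862611] [ 0.36597512 -0.22620929  1.06543103] [-0.02485851 -0.05114568  0.23789788] 0.10616070801581273
```

>>> play_rows([
  [0, 0, 0, -0.04, 5],
  [0, 0, 0, -0.04, 5],
])

```text
time_s: 5.52
tool_pos: [0.5054, 0.1752, 0.1954]
ee_rot: [3.126, 0.034, 1.716]
wrist_force: [-0.1, 0.1, 1.1]
finger_gap: 0.113
```

```bash
python3 - <<'E'
from h import *
s=read_state();print(s["tool_pos"],s["ee_rot"],s["wrist_force"],s["torque"],s["finger_gap"])
E
```

```text
[0.50542897 0.17520813 0.19537573] [3.12594866 0.03448123 1.71620985] [-0.12892545  0.08205973  1.06473887] [ 0.11024891 -0.09639922  0.48470218] 0.1133832898483645
```

The torque jumped and the jaws are spreading, so this is probably the stop, with the pads twisting on the blade. I'll confirm with a firmer grip.

>>> play_rows([
  [0, 0, 0, 0, 5],
  [0, 0, 0, -0.03, 5],
  [0, 0, 0, -0.03, 5],
], grip_force=50)

```text
time_s: 5.77
tool_pos: [0.5055, 0.1751, 0.1954]
ee_rot: [3.126, 0.036, 1.66]
wrist_force: [-0.1, 0.4, 1.0]
finger_gap: 0.104
```

```bash
python3 - <<'E'
from ov import *
s=read_state();print(s["tool_pos"],s["ee_rot"],s["wrist_force"],s["torque"],s["finger_gap"])
im=read_camera("wrist");cv2.imwrite("pics/w3.png",im)
E
```

```text
[0.5054859  0.17513919 0.19537346] [3.12616103 0.03570949 1.65985479] [-0.08869878  0.42598059  0.9735125 ] [ 0.08958654 -0.09178339  1.02999564] 0.10443025790468279
```

1.03 N m against a drag of 0.2, and no lateral force: the bolt is hard against its stop. Release, rise, and move behind the lever.

>>> play_rows([
  [0, 0, 0, 0, 60],
  [0, 0, 0, 0, 70],
  [0, 0, 0, 0.06, 80],
  [0, 0, 0, 0.06, 85],
  [0, 0, 30, 0, 85],
  [0, 0, 35, 0, 85],
  [0, 0, 10, 0, 60],
], grip_force=20)

```text
time_s: 6.4
tool_pos: [0.5021, 0.174, 0.2684]
ee_rot: [3.136, 0.036, 1.792]
wrist_force: [1.4, 1.3, 1.4]
finger_gap: 0.594
```

```bash
python3 - <<'E'
from ov import *
s=read_state();print(s["tool_pos"],s["ee_rot"],s["wrist_force"],s["torque"],s["finger_gap"])
C=cam("wrist");im=read_camera("wrist")
cv2.imwrite("pics/o3.png",overlay(im,"wrist",C,[.503,.174],.217,1.4,(180,100,330,250),4,0.0))
E
```

```text
[0.50212214 0.17401653 0.26837289] [3.13581926 0.0359886  1.79247685] [1.39211792 1.34240759 1.43810499] [ 0.01355465 -0.14606781 -0.0024752 ] 0.5937677596592984
```

View pics/o3.png

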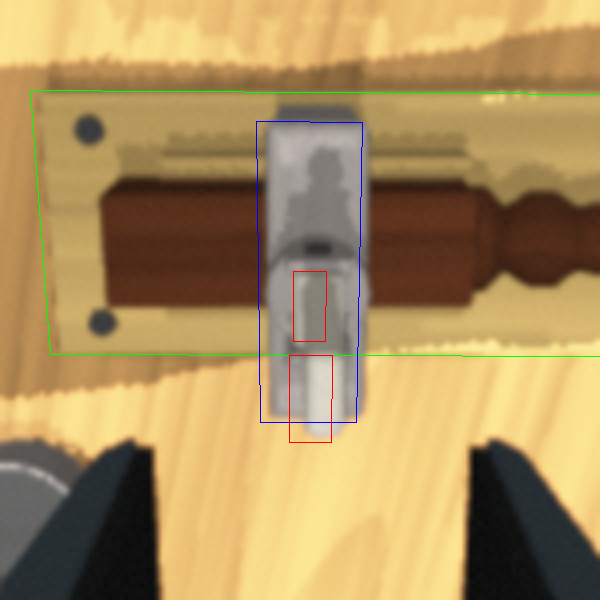

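The blade's faces now lie parallel to the bridge, so the bolt is snug, and the axis is about 2 mm further in x. Now go behind the blade with the fingers closed.

>>> play_rows([
  [-22, -5, 0, 0, 0],
  [-22, -5, 0, 0, 0],
  [0, 0, 0, 0, 0],
  [0, 0, 0, 0, 0],
  [0, 0, 0, 0, 0],
  [0, 0, -20, 0, 0],
  [0, 0, -20, 0, 0],
  [0, 0, -14, 0, 0],
  [0, 0, 0, 0, 0],
])

```text
time_s: 7.2
tool_pos: [0.4591, 0.1641, 0.2096]
ee_rot: [3.133, 0.035, 1.795]
wrist_force: [-0.3, -0.2, 0.8]
finger_gap: 0.034
```

```bash
cat > u.py <<'E'
from h import *
s=read_state();d=s["tool_pos"]-[.505,.174,.1364];c,n=np.cos(.217),np.sin(.217)
print("u %.1f v %.1f ztip %.1f"%(1e3*(d[0]*c+d[1]*n),1e3*(-d[0]*n+d[1]*c),1e3*(s["tool_pos"][2]-.022)),s["ee_rot"].round(3),s["wrist_force"].round(1),s["torque"].round(2),s["finger_gap"].round(3),s["time_s"])
E
python3 u.py
```

```text
Traceback (most recent call last):
  File "u.py", line 3, in <module>
    print("u %.1f v %.1f ztip %.1f"%(1e3*(d[0]*c+d[1]*n),1e3*(-d[0]*n+d[1]*c),1e3*(s["tool_pos"][2]-.022)),s["ee_rot"].round(3),s["wrist_force"].round(1),s["torque"].round(2),s["finger_gap"].round(3),s["time_s"])
                                                                                                                                                                               ^^^^^^^^^^^^^^^^^^^^^
AttributeError: 'float' object has no attribute 'round'
```

>>> play_rows([
  [12, 2.6, 0, 0, 0],
  [10, 2.2, 0, 0, 0],
  [10, 2.2, 0, 0, 0],
  [10, 2.2, 0, 0, 0],
  [10, 2.2, 0, 0, 0],
  [10, 2.2, 0, 0, 0],
  [8, 1.8, 0, 0, 0],
])

```text
time_s: 7.78
tool_pos: [0.5357, 0.1809, 0.2101]
ee_rot: [3.135, 0.035, 1.796]
wrist_force: [0.0, -0.6, 0.4]
finger_gap: 0.001
```

```bash
sed -i 's/s\["finger_gap"\].round(3)/s["finger_gap"]/' u.py; python3 u.py
```

```text
u 31.5 v 0.1 ztip 188.1 [3.135 0.035 1.796] [ 0.  -0.6  0.4] [-0.02 -0.1  -0.02] 0.0005591986650649001 7.7833
```

>>> play_rows([
  [8, 1.8, -8, 0, 0],
  [7, 1.5, -8, 0, 0],
  [2, 0.4, -9, 0, 0],
  [0, 0, -9, 0, 0],
  [0, 0, -6, 0, 0],
])

```text
time_s: 8.2
tool_pos: [0.5577, 0.1857, 0.169]
ee_rot: [3.131, 0.035, 1.796]
wrist_force: [-0.4, -0.7, 0.1]
finger_gap: 0.005
```

```bash
python3 u.py; python3 - <<'E'
from h import *
read=read_camera("side");cv2.imwrite("pics/s4.png",cv2.resize(read[70:210,180:390],None,fx=3,fy=3,interpolation=2))
E
```

```text
u 54.0 v 0.1 ztip 147.0 [3.131 0.035 1.796] [-0.4 -0.7  0.1] [ 0.01 -0.08  0.  ] 0.004963137856037696 8.2
```

View pics/s4.png

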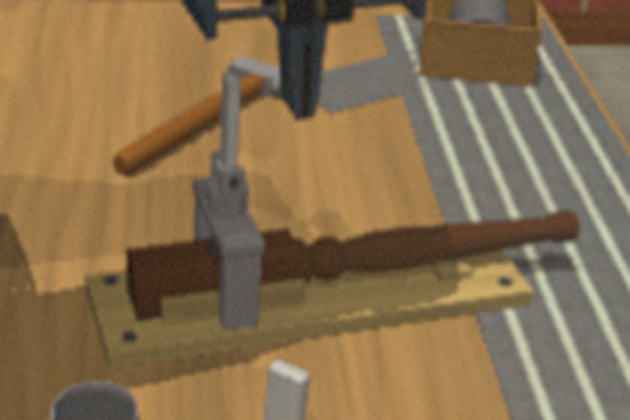

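The side view still shows the lever upright at about (258,92) and the fingertips at (281,108). I'll check the geometry before moving.

```bash
python3 - <<'E'
from ov import *
p=read_state()["tool_pos"];p[2]-=.022
print("tip proj side",proj("side",p),"top",proj("top",p))
im=read_camera("side");C=None
a=overlay(im,"side",None,np.array([.505,.174]),.217,1.4,(215,70,315,170),4,0.0)
C=cam("wrist");w=read_camera("wrist")
b=overlay(w,"wrist",C,np.array([.505,.174]),.217,1.4,(150,80,350,280),2,0.0)
cv2.imwrite("pics/s5.png",np.hstack([a,b]))
for c in("side","wrist"):print([(r["score"],r["rect"]) for r in silhouettes(c,"leg_lever")])
E
```

```text
tip proj side [[277.70750886 120.44046684]] top [[155.463358   164.82258164]]
[(0.46, [251.8, 92.5, 8.5, 34.0])]
[(0.81, [160.8, 194.9, 44.5, 66.3])]
```

View pics/s5.png

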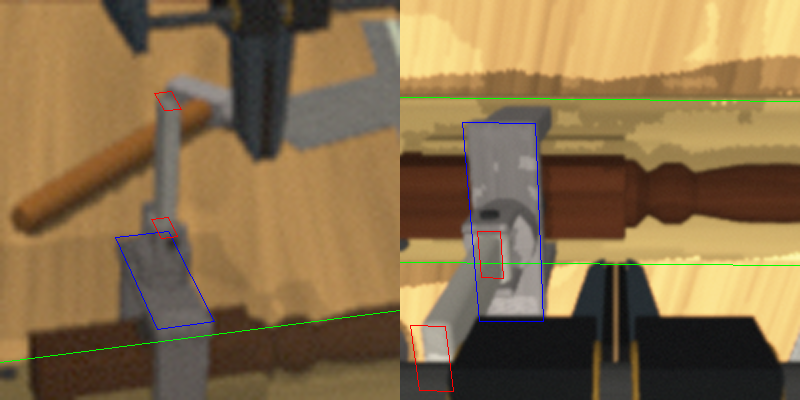

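```bash
python3 - <<'E'
from ov import *
from scipy.spatial.transform import Rotation as R
s=read_state();M=R.from_euler("xyz",s["ee_rot"]).as_matrix()
print(s["tool_pos"],s["time_s"],s["finger_gap"])
for f in(-.02,0,.022,.04): 
    p=s["tool_pos"]+M[:,2]*f;print(f,p.round(3),proj("wrist",p),proj("side",p))
for l in ((0,),(.0,)): pass
print("lever top",proj("wrist",[.505,.174,.216]),"head",proj("wrist",[.505,.174,.1364]))
im=read_camera("wrist");cv2.imwrite("pics/w6.png",im[150:384,60:460][:, :])
E
```

```text
[0.55800935 0.18584835 0.17069058] 8.45 0.0005671871065749275
-0.02 [0.558 0.186 0.191] [[256.36485031 235.58406547]] [[279.08745532 102.86329785]]
0 [0.558 0.186 0.171] [[256.45611227 223.62376559]] [[278.76032047 110.87752959]]
0.022 [0.558 0.185 0.149] [[256.53836109 212.85096487]] [[278.40926662 119.45494819]]
0.04 [0.559 0.185 0.131] [[256.59489877 205.44920851]] [[278.12869426 126.29350709]]
lever top [[165.33200725 257.20998448]] head [[194.0014278  206.32456473]]
```

View pics/w6.png

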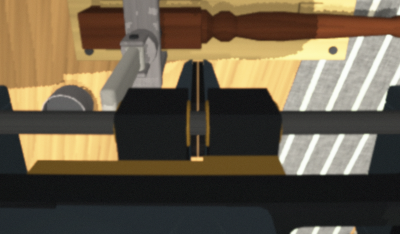

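My reading of the evidence: the side view puts the fingertips about 10 px higher than the readout implies, roughly 25 mm in z. The bridge also looks about 5 % small from the wrist, which fits. So the tips really are about 25 mm higher than reported and passed just over the lever. I'll go back over the top and push lower, at a height that is safe either way.

>>> play_rows([
  [0, 0, 35, 0, 0],
  [0, 0, 35, 0, 0],
  [0, 0, 30, 0, 0],
  [-34, -7.4, 0, 0, 0],
  [-34, -7.4, 0, 0, 0],
  [-30, -6.5, 0, 0, 0],
  [0, 0, 0, 0, 0],
])

```text
time_s: 9.08
tool_pos: [0.4569, 0.1638, 0.2785]
ee_rot: [3.125, 0.034, 1.795]
wrist_force: [1.3, 0.4, -0.2]
finger_gap: 0.007
```

```bash
python3 u.py
```

```text
u -49.2 v 0.4 ztip 256.5 [3.125 0.034 1.795] [ 1.3  0.4 -0.2] [ 0.04 -0.11  0.02] 0.00695989027453789 9.0833
```

Descend to a reported TCP z of about 0.183, then push and watch the force.

>>> play_rows([
  [0, 0, -35, 0, 0],
  [0, 0, -35, 0, 0],
  [0, 0, -24, 0, 0],
  [0, 0, 0, 0, 0],
  [12, 2.6, 0, 0, 0],
  [8, 1.8, 0, 0, 0],
  [6, 1.3, 0, 0, 0],
  [6, 1.3, 0, 0, 0],
])

```text
time_s: 9.75
tool_pos: [0.4936, 0.1725, 0.1916]
ee_rot: [3.109, 0.033, 1.796]
wrist_force: [-1.0, -0.4, -1.2]
finger_gap: 0.007
```

```bash
python3 u.py
```

```text
u -11.4 v 1.0 ztip 169.6 [3.109 0.033 1.796] [-1.  -0.4 -1.2] [-0.05  0.24 -0.07] 0.00737053410529217 9.75
```

Contact: moment about y is now +0.24. Keep pushing.

>>> play_rows([
  [7, 1.5, -1, 0, 0],
  [7, 1.5, -1, 0, 0],
  [7, 1.5, -1, 0, 0],
  [7, 1.5, -1, 0, 0],
])

```text
time_s: 10.08
tool_pos: [0.5259, 0.1795, 0.1897]
ee_rot: [3.107, 0.033, 1.795]
wrist_force: [-1.9, -0.8, -0.5]
finger_gap: 0.008
```

```bash
python3 u.py; python3 - <<'E'
from h import *
im=read_camera("side");cv2.imwrite("pics/s7.png",cv2.resize(im[70:210,180:390],None,fx=3,fy=3,interpolation=2))
print([(r["score"],r["rect"]) for r in silhouettes("side","leg_lever")])
E
```

```text
u 21.6 v 0.9 ztip 167.7 [3.107 0.033 1.795] [-1.9 -0.8 -0.5] [-0.03  0.28  0.03] 0.008154657936240846 10.0833
[(0.49, [254.3, 98.7, 18.5, 29.0])]
```

View pics/s7.png

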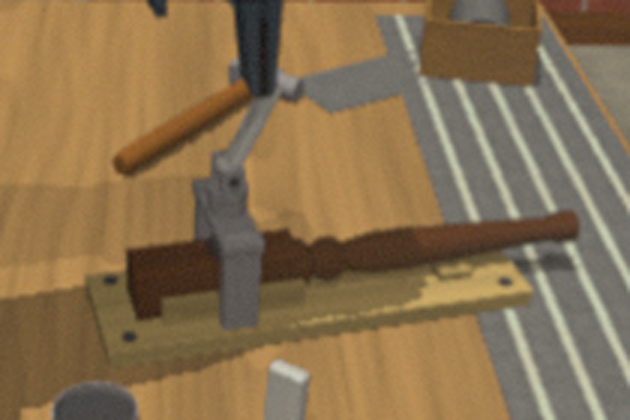

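The lever is folding, about 30 deg, towards the tapered end, and the 27 mm tip offset is confirmed. Continue the arc.

>>> play_rows([
  [7, 1.5, -6, 0, 0],
  [7, 1.5, -6, 0, 0],
  [5, 1.1, -8, 0, 0],
  [4, 0.9, -8, 0, 0],
  [2, 0.4, -8, 0, 0],
  [0, 0, -8, 0, 0],
])

```text
time_s: 10.68
tool_pos: [0.5558, 0.1861, 0.1434]
ee_rot: [3.101, 0.032, 1.795]
wrist_force: [0.9, -0.1, 3.4]
finger_gap: 0.007
```

```bash
python3 u.py; python3 - <<'E'
from h import *
im=read_camera("side")
print([(r["score"],r["rect"]) for r in silhouettes("side","leg_lever")])
E
```

```text
u 52.2 v 0.9 ztip 121.4 [3.101 0.032 1.795] [ 0.9 -0.1  3.4] [ 0.05 -0.2   0.03] 0.007106148134890329 10.6833
[(0.56, [255.1, 115.9, 31.0, 14.7])]
```

Contact is now from below, Fz 3.4 N. Press down gently to the stop.

>>> play_rows([
  [0, 0, -4, 0, 0],
  [0, 0, -3, 0, 0],
])

```text
time_s: 10.95
tool_pos: [0.5542, 0.1857, 0.1351]
ee_rot: [3.104, 0.032, 1.795]
wrist_force: [1.0, -0.2, 1.8]
finger_gap: 0.004
```

```bash
python3 u.py
```

```text
u 50.6 v 0.8 ztip 113.1 [3.104 0.032 1.795] [ 1.  -0.2  1.8] [ 0.1  -0.3  -0.02] 0.0037765909696964445 10.95
```

>>> play_rows([
  [0, 0, -1.5, 0, 0],
  [0, 0, -1.5, 0, 0],
])

```text
time_s: 11.12
tool_pos: [0.5543, 0.1858, 0.1319]
ee_rot: [3.103, 0.032, 1.795]
wrist_force: [1.7, 0.4, 1.3]
finger_gap: 0.008
```

```bash
python3 u.py
```

```text
u 50.7 v 0.9 ztip 109.9 [3.103 0.032 1.795] [1.7 0.4 1.3] [ 0.1  -0.37  0.01] 0.008479546828738714 11.1167
```

>>> play_rows([
  [0, 0, -1.5, 0, 0],
  [0, 0, -1.5, 0, 0],
])

```text
time_s: 11.28
tool_pos: [0.5547, 0.1859, 0.1292]
ee_rot: [3.102, 0.032, 1.795]
wrist_force: [1.3, 0.7, 2.4]
finger_gap: 0.003
```

```bash
python3 u.py
```

```text
u 51.1 v 0.9 ztip 107.2 [3.102 0.032 1.795] [1.3 0.7 2.4] [-0.04 -0.33 -0.02] 0.002840029623290422 11.2833
```

It's still moving under light force, so not at the stop yet.

>>> play_rows([
  [0, 0, -1.5, 0, 0],
  [0, 0, -1.5, 0, 0],
  [0, 0, -1.5, 0, 0],
])

```text
time_s: 11.53
tool_pos: [0.5564, 0.1864, 0.1263]
ee_rot: [3.098, 0.032, 1.795]
wrist_force: [-2.4, -1.1, 17.4]
finger_gap: 0.005
```

```bash
python3 u.py
```

```text
u 52.9 v 1.0 ztip 104.3 [3.098 0.032 1.795] [-2.4 -1.1 17.4] [-0.16  0.38 -0.02] 0.004787589437952603 11.5333
```

>>> play_rows([
  [0, 0, -1, 0, 0],
  [0, 0, -1, 0, 0],
])

```text
time_s: 11.7
tool_pos: [0.557, 0.1866, 0.126]
ee_rot: [3.097, 0.032, 1.795]
wrist_force: [-7.4, -1.6, 19.1]
finger_gap: 0.005
```

```bash
python3 u.py
```

```text
u 53.5 v 1.1 ztip 104.0 [3.097 0.032 1.795] [-7.4 -1.6 19.1] [-0.35  1.12 -0.  ] 0.0049908954310025015 11.7
```

It's on a hard stop: 19 N with no further motion. Lift straight off and back away to look.

>>> play_rows([
  [0, 0, 10, 0, 0],
  [0, 0, 30, 0, 0],
  [0, 0, 38, 0, 0],
  [0, 0, 38, 0, 0],
  [0, 0, 38, 0, 0],
  [-20, 20, 20, 0, 0],
  [0, 30, 10, 0, 0],
  [0, 30, 10, 0, 0],
  [0, 0, 0, 0, 0],
  [0, 0, 0, 0, 0],
])

```text
time_s: 12.53
tool_pos: [0.5301, 0.2674, 0.3298]
ee_rot: [3.104, 0.031, 1.793]
wrist_force: [-0.5, -0.5, -1.3]
finger_gap: 0.009
```

```bash
python3 u.py; python3 - <<'E'
from ov import *
o=np.array([.505,.174])
C=cam("wrist");im=read_camera("wrist");sd=read_camera("side")
for c in("side","wrist"):
  for t in("leg_lever","leg_bolt"):print(c,t,[(r["score"],r["rect"]) for r in silhouettes(c,t)])
p=proj("wrist",[*o,.14],C)[0].astype(int);print(p)
x0,y0=np.clip(p-[50,70],0,[412,284])
a=overlay(sd,"side",None,o,.217,1.4,(225,90,325,190),4,1.57)
b=overlay(im,"wrist",C,o,.217,1.4,(x0,y0,x0+100,y0+100),4,1.57)
cv2.imwrite("pics/f.png",np.hstack([a,b]))
E
```

```text
u 44.6 v 85.8 ztip 307.8 [3.104 0.031 1.793] [-0.5 -0.5 -1.3] [-0.08 -0.13 -0.01] 0.00857596494658902 12.5333
side leg_lever [(0.52, [250.9, 119.9, 37.7, 11.0])]
side leg_bolt [(0.83, [249.3, 120.8, 39.8, 17.8])]
wrist leg_lever []
wrist leg_bolt [(0.77, [215.3, 207.0, 63.1, 23.6])]
[222 220]
```

View pics/f.png

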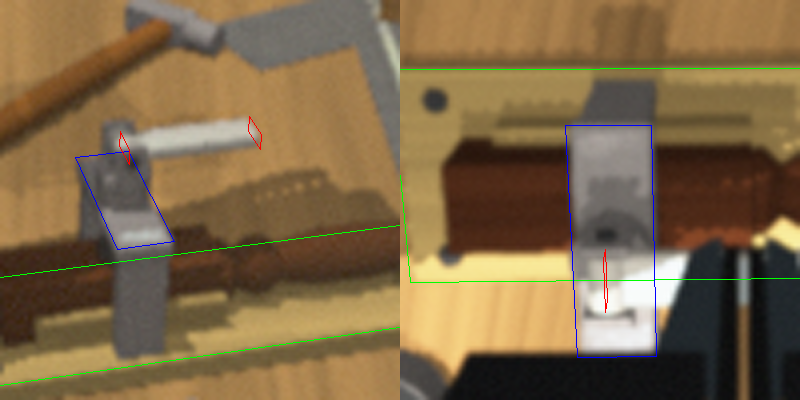

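The final view shows the lever flat. Its end lies on the predicted flat position in the side view, along the leg towards the tapered end, and square to the bridge. Gripper is clear.

```bash
python3 -c "
from rig import *
print(job_done())"
```

```text
the job is handed in; nothing more can be done
None
```

The chair leg is clamped: I turned the bolt clockwise to its stop, then folded the lever flat over the tapered end. I handed the job in at about 12.5 s.

- **Bolt:** I gripped the lever by its broad faces and turned it from about 0.41 rad. The stop showed as 1.03 N m with no lateral force, against about 0.2 N m of drag while turning. The wrist view afterwards showed the blade square across the leg.
- **First fold attempt missed:** the closed fingertips passed just over the lever. In the side view they sat about 25 mm higher than the pose readout implied. I never found the cause; I pushed about 20 mm lower and allowed for the difference.
- **Fold:** the second push folded the lever. I pressed it down until it stopped moving at 19 N, then lifted clear.
- **Last checks:** in the final side view the blade's end lies on the predicted flat position, pointing along the leg. The lever detector found it there with a score of 0.52 but found no lever in the last wrist picture, where the fingers partly hid it.
- **Rail jig:** the arm passed well above it once on the way in and never came near it again. I did not take a final picture of it.

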